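# Find, tighten and flag the loose knobs of a tile press

## Task

Some of the three clamp knobs on the sloping tile press have worked loose, and you can only tell by feeling how hard they are to turn. Turn every loose knob clockwise until it is fully home and raise the red flag just up the slope from it fully upright; do not force a knob that holds firm, leave its flag down, and leave the things around the press where they are.

Things in the scene. Friction and masses are not known exactly. Their poses are not given: they have to be found in the camera images.
- knob_left (a point): Round black clamp knob at the left (robot's left, +y) place on the sloping board: 36 mm diameter, 30 mm tall, to be gripped across any diameter. The point is on its axis, half-way up; z points out along that axis (square to the board, 24 deg from vertical, away from the robot), x straight up the slope (towards the robot), y to the right. The clamp strip under it is 24 mm below the point, the board's face 44 mm. Knobs are 110 mm apart.
- knob_mid (a point): Round black clamp knob at the middle place on the sloping board: 36 mm diameter, 30 mm tall, to be gripped across any diameter. The point is on its axis, half-way up; z points out along that axis (square to the board, 24 deg from vertical, away from the robot), x straight up the slope (towards the robot), y to the right. The clamp strip under it is 24 mm below the point, the board's face 44 mm. Knobs are 110 mm apart.
- knob_right (a point): Round black clamp knob at the right place on the sloping board: 36 mm diameter, 30 mm tall, to be gripped across any diameter. The point is on its axis, half-way up; z points out along that axis (square to the board, 24 deg from vertical, away from the robot), x straight up the slope (towards the robot), y to the right. The clamp strip under it is 24 mm below the point, the board's face 44 mm. Knobs are 110 mm apart.
- flag_left (a point): Middle of the hinge (along y) of the red flag of the left (robot's left, +y) knob, 118 mm up the slope from that knob's axis, 14 mm off the board's face; axes as for the knobs. Flag: plate 36 mm wide, 55 mm long, 5 mm thick. Down: nearly level, its free end away from the robot, 42 mm down the slope and 35 mm out from the hinge, open beneath. 1 to 4 N up the slope near the free end swings it up.
- flag_mid (a point): Middle of the hinge (along y) of the red flag of the middle knob, 118 mm up the slope from that knob's axis, 14 mm off the board's face; axes as for the knobs. Flag: plate 36 mm wide, 55 mm long, 5 mm thick. Down: nearly level, its free end away from the robot, 42 mm down the slope and 35 mm out from the hinge, open beneath. 1 to 4 N up the slope near the free end swings it up.
- flag_right (a point): Middle of the hinge (along y) of the red flag of the right knob, 118 mm up the slope from that knob's axis, 14 mm off the board's face; axes as for the knobs. Flag: plate 36 mm wide, 55 mm long, 5 mm thick. Down: nearly level, its free end away from the robot, 42 mm down the slope and 35 mm out from the hinge, open beneath. 1 to 4 N up the slope near the free end swings it up.
- knob_a (a joint): Turn of knob a, rad, growing clockwise as seen looking down on the knob; starts at -0.25 to 0.25. Its place (left, middle, right) changes and is not given. A loose knob turns at about 0.07 N m up to its stop (home) at 1.0; a firm one holds up to about 0.5 N m and counts as forced once turned by about 0.35 or more.
- knob_b (a joint): Turn of knob b, rad, growing clockwise as seen looking down on the knob; starts at -0.25 to 0.25. Its place (left, middle, right) changes and is not given. A loose knob turns at about 0.07 N m up to its stop (home) at 1.0; a firm one holds up to about 0.5 N m and counts as forced once turned by about 0.35 or more.
- knob_c (a joint): Turn of knob c, rad, growing clockwise as seen looking down on the knob; starts at -0.25 to 0.25. Its place (left, middle, right) changes and is not given. A loose knob turns at about 0.07 N m up to its stop (home) at 1.0; a firm one holds up to about 0.5 N m and counts as forced once turned by about 0.35 or more.
- flag_a (a joint): Swing of the flag at knob a's place, rad: 0 to 0.2 at the start (down), 1.29 when raised fully upright (vertical) against its stop; friction keeps it where it is left.
- flag_b (a joint): Swing of the flag at knob b's place, rad: 0 to 0.2 at the start (down), 1.29 when raised fully upright (vertical) against its stop; friction keeps it where it is left.
- flag_c (a joint): Swing of the flag at knob c's place, rad: 0 to 0.2 at the start (down), 1.29 when raised fully upright (vertical) against its stop; friction keeps it where it is left.
- stick: Bystander, a loose wooden modelling stick: 150 x 14 x 10 mm, lies beyond the press's lower edge. Origin at the centre of its underside. Leave it where it is.
- sample: Bystander, a loose clay sample tile: 60 x 45 x 10 mm, lies beyond the press's lower edge. Origin at the centre of its underside. Leave it where it is.
- bowl: Bystander, a loose small clay bowl: terracotta, 96 mm wide, 50 mm high, stands right of the press. Origin at the centre of its underside. Leave it where it is.
- beaker: Bystander, a loose amber beaker: 68 mm wide, 75 mm high, left of the press. Origin at the centre of its underside. Leave it where it is.
- rib: Bystander, a loose round wooden rib: disc 76 mm wide, 10 mm thick, left of the press. Origin at the centre of its underside. Leave it where it is.
- jar: Bystander, a loose blue glaze jar: 60 mm wide, about 80 mm high with its white lid, right of the press by the bowl. Origin at the centre of its underside. Leave it where it is.
- rig: The fixed wooden tile press: a plywood board 350 mm wide, 220 mm long up the slope, 15 mm thick, on legs, its face sloping down away from the robot at 24 deg, top edge 125 mm high. On it three clay tiles under aluminium clamp strips (40 mm along the slope, 100 mm wide). Origin on the table under its middle; x towards the robot, y to the right; lower edge (far side) at x = -110 mm, 35 mm high.

How it is judged (in metres and radians):
At the end, for the whole second after the job is handed in: Both loose knobs (a and b, wherever they are) are turned past 0.85 rad (home is 1.0) and their flags are past 1.1 rad (upright is 1.29); the firm knob c is within 0.6 rad of zero and its flag is below 0.4 rad (value of joint each of knob_a, knob_b above 0.85 rad and value of joint each of flag_a, flag_b above 1.1 rad and value of joint flag_c below 0.4 rad and value of joint knob_c between -0.6 and 0.6 rad); the robot touches nothing.
It fails at once if the firm knob is forced (turned past 0.6 rad either way from its zero) (value of joint knob_c above 0.6 rad or value of joint knob_c below -0.6 rad).
It fails at once if a bystander is moved by more than 30 mm (distance of any of stick, sample, bowl, beaker, rib, jar from where it was at the start of the episode above 0.03 m).
It also fails if it takes over 67 s, if anything falls off the work surface, if the arm or the gripper's body presses on something with over 40 N, if the wrist force passes 120 N, or if a joint passes its speed limit or range.

## Robot

A 6-joint arm with a two-finger parallel gripper is mounted at the origin on the work surface. World frame = base frame: x ahead of the robot, y to its left, z up, the work surface at z = 0. Lengths are in mm, angles in rad, forces in N, time in s.
With the tool pointing down it reaches from about 350 to 875 mm from the base axis. Payload 4.2 kg.
Tool frame: the origin (TCP) lies between the finger pads; the fingertips stand 17 mm ahead of it and the grasp point (between the pads) lies 2 mm behind it (nose_length is the distance from the TCP to the fingertips, in mm); z points along the fingers, y is the direction in which the jaws open and shut (so a half turn about z gives the same grasp; the last joint's range is limited). The gripper opens to 85 mm and grips with 20 to 120 N. Pads are 22 mm wide; open, the fingers measure 114 mm over their backs; the gripper's body (76 mm by 85 mm) begins 54 mm behind the grasp point. The pads swing forward as they close: fully open they stand 13 mm farther back than shut.
Start: joints at [-0.911, 0.385, 0.008, 0, -1.194, -0.259], TCP at [243.86, -575.44, 248.312] pointing down, gripper open.
Joint ranges: [-3.14, 3.14], [-1.21, 2.06], [-1.07, 1.41], [-3.16, 2.05], [-2.99, -0.16], [-3.1, 3.1]. Speed limits (rad/s): [2.79, 2.79, 3.14, 3.14, 3.14, 3.14].

## Interface

Orientations are given as a unit quaternion [x, y, z, w].
In Python, from bench import * gives the robot as it stands.
- The arm moves only by the tool jog_arm, never from a script. Its argument "increments" is a list of rows, each a list of 4 numbers: the shift along the tool's x, y, z in m, then the turn about the tool's z in degrees. A call has 1 to 10 rows; each row is the pose to reach, as a shift and turn from the pose measured when the call began, along the tool's axes at that moment; what a row does not reach only later rows make up. A row lasts 1/8 s, in which the tool goes at most 62.5 mm and 10.7 degrees, less where a joint would pass 70% of its speed; a pose out of reach is approached as far as the arm can. A call with a gripper value outside its range is refused whole. "hand" is the gripper's target within -1 to 1 (fully open at 1, half-way at 0, shut at -1), set as the call begins (left out, the last holds). The fingers move at their own pace and stop on an object; the grip force is fixed at half the most. Time passes only in rows, so rows that repeat a pose let the fingers close. It gives the time, the measured TCP pose, the force and the opening at its end, in the units of the state.
- read_state(): the state, without advancing time (a new reading comes with each control period).
- get_image(name): name is "scene" or "top" or "wrist"; returns the picture (384x512x3 uint8, red, green, blue); there is no depth.
- calibration(name): a dict with "fx", "fy", "cx", "cy" (pixels), "position" and "rotation" of the camera in the world; the wrist camera has in their place "hand_eye" (4x4, takes a point from camera to tool coordinates, whose origin is the TCP and whose axes are the flange's). Camera axes: x right, y up, looking along -z (the intrinsics and any distortion apply to the point x, -y, -z); pixel columns grow to the right and rows downward; lengths in mm; the calibration is good to about 2 mm. A picture is of the moment at which its call begins: read the wrist's pose just before it. calibration takes no time and is no camera call.
- job_done(): hands the job in, once; it reports no verdict.
The state is a dict: "clock": time; "joints": joint angles; "joint_vel": joint speeds; "joint_efforts": joint torques, N m; "position": TCP position; "ee_rot": TCP orientation; "contact_force": force on the tool from outside, world axes, zero at the start; "wrist_torque": the same for the moment, N m; "gripper_width": finger opening in mm.
Only numpy, scipy, OpenCV 4.12 (cv2) and the standard library are available. Lean on these libraries where they do the work, as an engineer would, in place of code of your own. Each camera call takes 0.05 s, during which the arm holds its last target.

## Working session

There is one attempt and no reset: what is moved stays moved. The work goes in short steps, Python scripts to look and compute and a tool call to move; the robot and the scene stay as the last step left them, time stands still between calls to the robot, and variables do not carry over. Pictures are saved under pics/ and viewed, and the job is handed in when it is done.

Besides the shell and the picture viewer there is one more tool, called after "Call:" by a JSON object that holds its "fn" and its "kwargs". jog_arm: Moves the arm, as the interface text tells. Its arguments: {"type":"object","properties":{"increments":{"type":"array"},"hand":{"type":"number"}},"required":["increments"]}

```bash
ls; mkdir -p pics
python3 - <<'E'
from bench import *
import cv2
print(read_state())
for n in ["scene","top","wrist"]:
    print(n,calibration(n))
    cv2.imwrite(f"pics/{n}0.png",get_image(n)[:,:,::-1])
E
```

```text
pics
{'clock': 0.0, 'joints': array([-9.11434370e-01,  3.85553900e-01,  6.62295106e-03, -5.09414218e-04,
       -1.19399074e+00, -2.58647150e-01]), 'joint_vel': array([-4.41543695e-04,  5.41220691e-04, -5.73857176e-05, -1.36481058e-03,
       -7.25102892e-04,  3.39397010e-04]), 'joint_efforts': array([-8.37448988e-05, -3.92289770e+01,  1.88403511e+01,  4.18616742e+00,
       -4.67674530e-03,  1.97548951e-05]), 'position': array([ 243.63270632, -574.96399486,  247.22047247]), 'ee_rot': array([-1.98927387e-01,  9.80013627e-01,  1.05757488e-03, -2.58592324e-04]), 'contact_force': array([-0.2210833 , -1.04889568,  0.84773258]), 'wrist_torque': array([-0.01428029, -0.00773209, -0.04380121]), 'gripper_width': 85.75741914725523}
scene {'fx': 483.0868697383099, 'fy': 483.0868697383099, 'cx': 255.5878640453162, 'cy': 191.45736989968674, 'position': array([1351.58196149, -127.33864062,  987.55869787]), 'rotation': array([0.28427209, 0.22506402, 0.5884519 , 0.72267553])}
top {'fx': 479.8592565385613, 'fy': 479.8592565385613, 'cx': 252.85997120961974, 'cy': 183.40356704014368, 'position': array([ 437.809322  ,   18.64400755, 1356.32183398]), 'rotation': array([-0.03651015,  0.02870783,  0.71527885, -0.69729409])}
wrist {'fx': 280.5505626839077, 'fy': 280.5505626839077, 'cx': 257.673544174253, 'cy': 191.64637017310739, 'hand_eye': array([[-4.23488277e-04,  9.51347281e-01,  3.08120385e-01,
         7.83283026e+01],
       [ 9.99999743e-01,  5.81117143e-04, -4.19823067e-04,
         1.41861519e+00],
       [-5.78451571e-04,  3.08120128e-01, -9.51347283e-01,
        -1.25323930e+02],
       [ 0.00000000e+00,  0.00000000e+00,  0.00000000e+00,
         1.00000000e+00]])}
```

View pics/scene0.png

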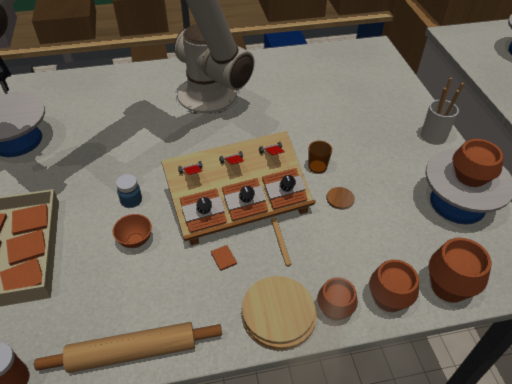

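View pics/top0.png

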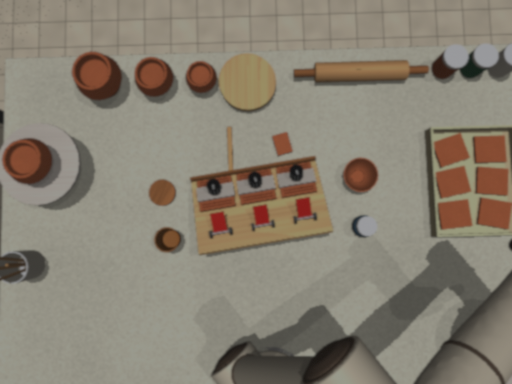

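Run:
```python
import cv2,numpy as np
a=cv2.imread("pics/top0.png")[145:265,140:390]
b=cv2.imread("pics/scene0.png")[125:245,110:360]
cv2.imwrite("pics/crop0.png",np.vstack([cv2.resize(x,None,fx=2.5,fy=2.5,interpolation=cv2.INTER_CUBIC) for x in(a,b)]))
```

```text
(no output)
```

View pics/crop0.png

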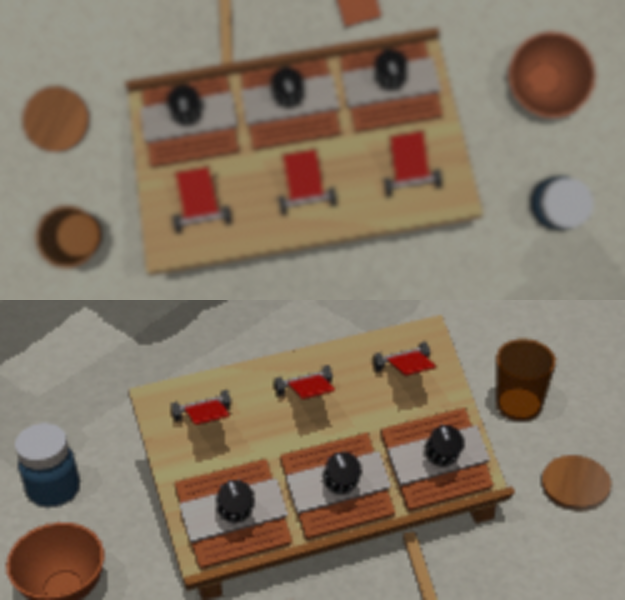

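View pics/wrist0.png

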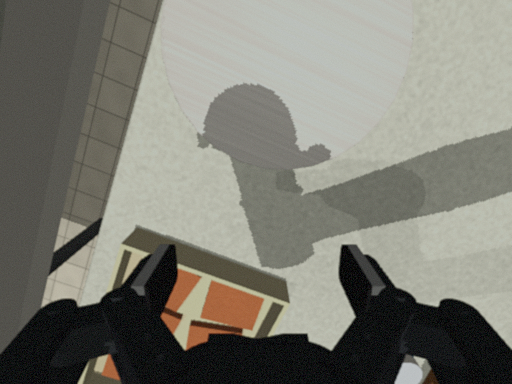

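```bash
cat > h.py <<'E'
import cv2,numpy as np
from scipy.spatial.transform import Rotation as R
from scipy.optimize import least_squares
def ray(c,u,v):
    d=np.array([(u-c['cx'])/c['fx'],-(v-c['cy'])/c['fy'],-1.]); d=R.from_quat(c['rotation']).apply(d); return c['position'],d/np.linalg.norm(d)
def proj(c,p):
    q=R.from_quat(c['rotation']).inv().apply(p-c['position']); q=np.atleast_2d(q)
    return np.c_[c['cx']+c['fx']*q[:,0]/-q[:,2], c['cy']+c['fy']*q[:,1]/q[:,2]]
def tri(c1,p1,c2,p2):
    o1,d1=ray(c1,*p1);o2,d2=ray(c2,*p2)
    A=np.c_[d1,-d2];s=np.linalg.lstsq(A,o2-o1,rcond=None)[0]
    a,b=o1+s[0]*d1,o2+s[1]*d2
    return (a+b)/2,np.linalg.norm(a-b)
def blobs(m,amin):
    n,l,s,c=cv2.connectedComponentsWithStats(m.astype(np.uint8))
    return [(s[i,4],c[i],s[i,:4]) for i in range(1,n) if s[i,4]>=amin]
E
python3 - <<'E'
from h import *
from bench import calibration
roi={'top':(150,255,190,335),'scene':(130,245,160,315)}
pts={}
for n in roi:
    im=cv2.imread(f"pics/{n}0.png").astype(int);r=roi[n]
    m=np.zeros(im.shape[:2],bool)
    s=np.s_[r[0]:r[1],r[2]:r[3]]
    red=m.copy();red[s]=((im[...,2]>120)&(im[...,1]<45)&(im[...,0]<45))[s]
    blk=m.copy();blk[s]=(im.max(2)<65)[s]
    for k,mm in(('red',red),('blk',blk)):
        b=blobs(mm,40);pts[n,k]=b
        for x in b:print(n,k,x[0],x[1].round(1),x[2])
E
```

```text
top red 183 [303.3 207.1] [297 199  13  17]
top red 187 [260.9 214.4] [255 206  13  18]
top red 190 [218.4 221.6] [212 213  14  18]
top blk 158 [295.6 172. ] [290 164  12  17]
top blk 153 [254.5 179.1] [248 171  13  17]
top blk 162 [213.5 186.1] [207 178  14  17]
scene red 89 [274.3 149.6] [266 146  18   8]
scene red 81 [234.1 159. ] [226 155  17   8]
scene red 88 [192.2 169.2] [185 165  16   9]
scene blk 113 [311.5 155.4] [308 143   7  30]
scene blk 177 [287.2 183.5] [280 175  15  17]
scene blk 179 [246.5 194.5] [240 186  14  17]
scene blk 185 [203.7 205.8] [197 197  15  18]
scene blk 351 [248. 223.] [184 203 130  42]
```

Run:
```python
from h import *
from bench import calibration
T=calibration('top');S=calibration('scene')
kt=[(213.5,186.1),(254.5,179.1),(295.6,172.)];ks=[(287.2,183.5),(246.5,194.5),(203.7,205.8)]
ft=[(218.4,221.6),(260.9,214.4),(303.3,207.1)];fs=[(274.3,149.6),(234.1,159.),(192.2,169.2)]
for a,b in zip(kt+ft,ks+fs):
    p,e=tri(T,a,S,b);print(p.round(1),round(e,1))
# model: mid knob position P, yaw psi; slope 24
def model(v,flag=None):
    P,psi,phi=v[:3],v[3],v[4]
    # yaw: rig x dir horizontal toward robot
    hx=np.array([-np.cos(psi),-np.sin(psi),0]);y=np.array([-np.sin(psi),np.cos(psi),0])*1
    yr=-y*1 # right
    t=np.radians(24);up=hx*np.cos(t)+np.array([0,0,np.sin(t)]);n=-hx*np.sin(t)+np.array([0,0,np.cos(t)])
    K=[P-yr*110,P,P+yr*110]
    H=[k+118*up+(-44+14)*n for k in K]
    # plate centre: base angle down: dir (-42,35)/54.7; rotation toward up slope by phi
    a=np.arctan2(35,-42)-phi
    F=[h+27.5*(np.cos(a)*up+np.sin(a)*n) for h in H]
    return np.array(K),np.array(H),np.array(F),up,n,yr
def res(v):
    K,H,F,*_=model(v);q=np.r_[K,F]
    return np.r_[(proj(T,q)-np.array(kt+ft)).ravel(),(proj(S,q)-np.array(ks+fs)).ravel(),(v[4]-.1)*3]
r=least_squares(res,[600,0,90,0,.1])
K,H,F,up,n,yr=model(r.x);print(r.x,r.cost,res(r.x).round(1));print(K.round(1));print(H.round(1));print(F.round(1));print(up,n,yr)
# heights expected: rig origin
```

```text
[549.2 133.1 103.3] 2.8
[565.   25.2 102.5] 2.6
[580.9 -83.3 102.8] 2.8
[455.7 119.8 137.2] 1.4
[471.2  11.4 138.3] 1.9
[486.9 -96.9 138.3] 2.5
[5.65398765e+02 2.49999922e+01 1.03537295e+02 1.43432556e-01
 2.06919375e-01] 1.8536148197214113 [ 0.2 -0.1  0.5 -0.1  0.8 -0.1  0.1  0.3  0.4  0.2  0.7  0.2  0.9 -0.
  0.5 -0.2  0.3 -0.1  0.3 -0.1  0.3  0.3  0.3  0.3  0.3]
[[549.7 133.9 103.5]
 [565.4  25.  103.5]
 [581.1 -83.9 103.5]]
[[ 430.9  116.7  124.1]
 [ 446.6    7.8  124.1]
 [ 462.4 -101.   124.1]]
[[455.  120.2 136.9]
 [470.7  11.3 136.9]
 [486.5 -97.5 136.9]]
[-0.90416442 -0.13058334  0.40673664] [0.40255994 0.05813945 0.91354546] [ 0.14294126 -0.98973117 -0.        ]
```

```bash
cat >> h.py <<'E'
UPH=np.array([-.9897,-.1429,0]);LEFT=np.array([-.1429,.9897,0])
KN={'l':np.array([549.7,133.9,103.5]),'m':np.array([565.4,25.,103.5]),'r':np.array([581.1,-83.9,103.5])}
HG={'l':np.array([430.9,116.7,124.1]),'m':np.array([446.6,7.8,124.1]),'r':np.array([462.4,-101.,124.1])}
def jogto(p,th):
    "shift (m, tool axes) and turn (deg) to put TCP at p with jaw yaw th deg clockwise from rig y"
    from bench import read_state
    s=read_state();r=R.from_quat(s['ee_rot']);M=r.as_matrix()
    d=M.T@(np.asarray(p)-s['position'])/1000
    y=M[:,1];cur=np.degrees(np.arctan2(y[1],y[0]));tgt=98.2-th
    t=cur-tgt;t=(t+180)%360-180
    return d.round(4),round(t,1)
E
python3 - <<'E'
from h import *
print(jogto([581.1,-83.9,180],0))
E
```

```text
(array([-0.5023,  0.3206,  0.068 ]), np.float64(14.8))
```

Call:
{"fn": "jog_arm", "kwargs": {"increments": [[-0.5023,0.3206,0.068,-10],[-0.5023,0.3206,0.068,-10],[-0.5023,0.3206,0.068,-10],[-0.5023,0.3206,0.068,-10],[-0.5023,0.3206,0.068,-10],[-0.5023,0.3206,0.068,-10],[-0.5023,0.3206,0.068,-10],[-0.5023,0.3206,0.068,-10],[-0.5023,0.3206,0.068,-10],[-0.5023,0.3206,0.068,-10]], "hand": 0.4}}

```text
clock: 1.4
position: [582.2, -81.3, 179.2]
ee_rot: [-0.285, 0.959, 0.001, -0.001]
contact_force: [1.5, -2.2, 0.2]
gripper_width: 59.9
```

Run:
```python
from h import *
from bench import *
s=read_state()
for n in ('wrist','scene'): cv2.imwrite(f"pics/{n}1.png",get_image(n)[:,:,::-1])
print(jogto([581.1,-83.9,104],-25),read_state()['position'],s['wrist_torque'],s['contact_force'])
```

```text
(array([ 0.003 , -0.0019,  0.0747]), np.float64(0.0)) [582.65861451 -80.81009159 178.69504501] [-0.06317398 -0.02204844 -0.0064243 ] [ 1.46162809 -2.19292361  0.22541249]
```

View pics/wrist1.png

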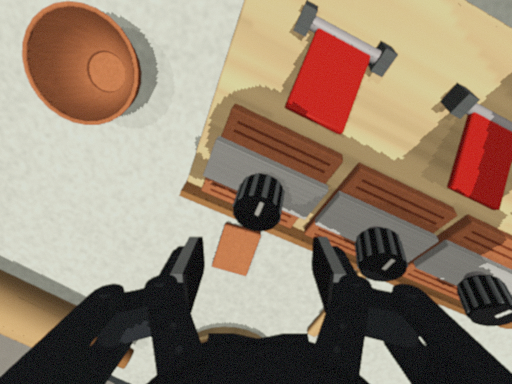

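```bash
cat >> h.py <<'E'
def wproj(p,pos,q,W):
    t=R.from_quat(q).inv().apply(np.atleast_2d(p)-pos)
    Hm=W['hand_eye'];c=(t-Hm[:3,3])@Hm[:3,:3]
    return np.c_[W['cx']+W['fx']*c[:,0]/-c[:,2],W['cy']+W['fy']*c[:,1]/c[:,2]]
E
python3 - <<'E'
from h import *
from bench import *
s=read_state();W=calibration('wrist')
n=np.array([.4026,.0581,.9135])
for k in 'rml': print(k,wproj([KN[k]+15*n,KN[k]-15*n,HG[k]],s['position'],s['ee_rot'],W).round(0).tolist())
E
```

```text
r [[250.0, 218.0], [257.0, 192.0], [340.0, 39.0]]
m [[379.0, 273.0], [374.0, 243.0], [493.0, 122.0]]
l [[492.0, 322.0], [477.0, 289.0], [622.0, 193.0]]
```

Run:
```python
from h import *
from bench import *
s=read_state();W=calibration('wrist');im=get_image('wrist')[:,:,::-1];cv2.imwrite('pics/wrist2.png',im)
print(s['position'],s['joint_vel'].round(3))
m=im.max(2)<70;m[300:]=0;m[235:,130:350]=0
for b in blobs(m,300):print(b[0],b[1].round(1),b[2])
r=(im[...,2]>120)&(im[...,1]<50)
for b in blobs(r,300):print('red',b[0],b[1].round(1),b[2])
for k in 'rml': print(k,wproj([KN[k],HG[k]],s['position'],s['ee_rot'],W).round(1).tolist())
```

```text
[582.65861451 -80.81009159 178.69504501] [-0.05  -0.031 -0.037 -0.    -0.018  0.027]
402 [455.3  96.4] [442  83  29  28]
1927 [258.  203.4] [233 173  50  58]
2058 [379.4 254.2] [354 227  54  54]
1168 [382.2 290.5] [350 264  81  36]
976 [480.1 288.2] [458 275  51  25]
476 [109.2 293.4] [ 85 285  45  15]
red 5024 [328.5  79.8] [287  28  83 105]
red 3917 [484.  161.2] [449 113  63  96]
r [[253.4, 204.3], [340.4, 39.2]]
m [[376.1, 257.7], [492.9, 122.2]]
l [[484.2, 304.7], [622.0, 192.6]]
```

Call:
{"fn": "jog_arm", "kwargs": {"increments": [[0.003,0.0,0.035,0],[0.003,0.0,0.075,0],[0.003,0.0,0.075,0],[0.003,0.0,0.075,0]]}}

```text
clock: 2.05
position: [579.6, -84.5, 105.5]
ee_rot: [-0.285, 0.959, 0.001, 0.0]
contact_force: [0.3, -0.0, 0.4]
gripper_width: 59.6
```

Run:
```python
from h import *
from bench import *
s=read_state();print(s)
im=get_image('wrist')[:,:,::-1];cv2.imwrite('pics/wrist3.png',im)
print(jogto([581.1,-83.9,104],-25))
```

```text
{'clock': 2.05, 'joints': array([ 0.13106789,  0.45719168, -0.27238368, -0.00135763, -0.84129074,
       -1.12328283]), 'joint_vel': array([ 0.00253661, -0.01755564,  0.01686292, -0.00145466,  0.00441198,
       -0.00154459]), 'joint_efforts': array([-5.98002342e-02, -3.78181422e+01,  1.44051102e+01,  3.20870273e+00,
       -3.99338838e-02,  9.08579532e-04]), 'position': array([579.64693486, -84.48461714, 105.46864911]), 'ee_rot': array([-2.84838748e-01,  9.58575313e-01,  5.05221084e-04,  4.52831148e-05]), 'contact_force': array([ 0.31122559, -0.03628325,  0.41532282]), 'wrist_torque': array([ 0.00523464, -0.04934423,  0.00690907]), 'gripper_width': 59.6442357230196}
(array([-0.0011, -0.0003,  0.002 ]), np.float64(-0.1))
```

View pics/wrist3.png

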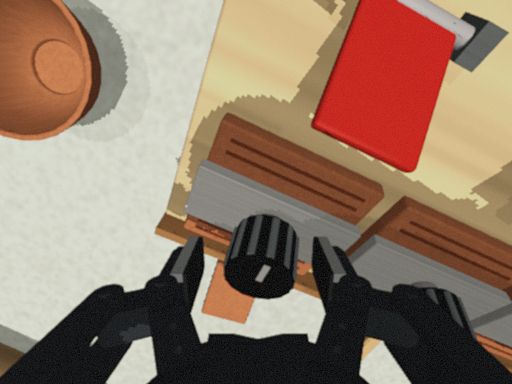

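Call:
{"fn": "jog_arm", "kwargs": {"increments": [[-0.001,0.0,0.001,0],[-0.001,0.0,0.001,0],[-0.001,0.0,0.001,0],[-0.001,0.0,0.001,0],[-0.001,0.0,0.001,0]], "hand": -1}}

```text
clock: 2.72
position: [580.2, -81.9, 107.6]
ee_rot: [-0.284, 0.959, 0.002, 0.001]
contact_force: [-5.7, 6.6, 10.4]
gripper_width: 35.8
```

Run:
```python
from bench import *
s=read_state();print({k:s[k].round(3) for k in ('contact_force','wrist_torque','joints','position')},s['gripper_width'])
```

```text
{'contact_force': array([-5.68 ,  6.638, 10.404]), 'wrist_torque': array([ 2.961,  2.061, -0.263]), 'joints': array([ 0.134,  0.454, -0.269, -0.005, -0.846, -1.125]), 'position': array([580.175, -81.94 , 107.604])} 35.76157257329289
```

Call:
{"fn": "jog_arm", "kwargs": {"increments": [[0,0,0,4],[0,0,0,8],[0,0,0,8]]}}

```text
clock: 3.1
position: [580.4, -82.3, 107.8]
ee_rot: [-0.217, 0.976, 0.001, 0.001]
contact_force: [0.9, -2.7, -3.7]
gripper_width: 35.1
```

Run:
```python
from bench import *
s=read_state();print({k:s[k].round(3) for k in ('contact_force','wrist_torque','joints','position','joint_efforts')},s['gripper_width'])
import cv2
cv2.imwrite('pics/w4.png',get_image('wrist')[:,:,::-1])
```

```text
{'contact_force': array([ 0.874, -2.674, -3.743]), 'wrist_torque': array([-1.121, -0.397,  0.119]), 'joints': array([ 0.134,  0.454, -0.269, -0.004, -0.845, -1.264]), 'position': array([580.365, -82.313, 107.844]), 'joint_efforts': array([  1.232, -41.345,  16.091,   2.86 ,  -0.286,  -0.227])} 35.09902798185058
```

View pics/w4.png

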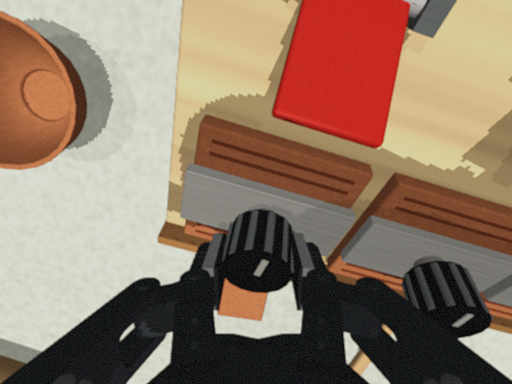

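Call:
{"fn": "jog_arm", "kwargs": {"increments": [[0,0,0,3],[0,0,0,6],[0,0,0,6]]}}

```text
clock: 3.52
position: [580.9, -82.3, 108.6]
ee_rot: [-0.167, 0.986, 0.001, 0.002]
contact_force: [0.8, -0.9, -1.0]
gripper_width: 34.6
```

```bash
cat > st.py <<'E'
from bench import *
import cv2,sys
s=read_state();print({k:s[k].round(3).tolist() for k in ('contact_force','wrist_torque','joints','position')},'eff6',s['joint_efforts'][5].round(3),s['gripper_width'])
im=get_image('wrist')[:,:,::-1]
cv2.imwrite(f'pics/{sys.argv[1]}.png',cv2.resize(im[180:330,160:360],None,fx=3,fy=3,interpolation=cv2.INTER_CUBIC))
E
python3 st.py w5
```

```text
{'contact_force': [0.798, -0.876, -1.0], 'wrist_torque': [-0.703, -0.24, 0.079], 'joints': [0.134, 0.454, -0.268, -0.004, -0.846, -1.367], 'position': [580.928, -82.312, 108.604]} eff6 -0.161 34.64756883474784
```

View pics/w5.png

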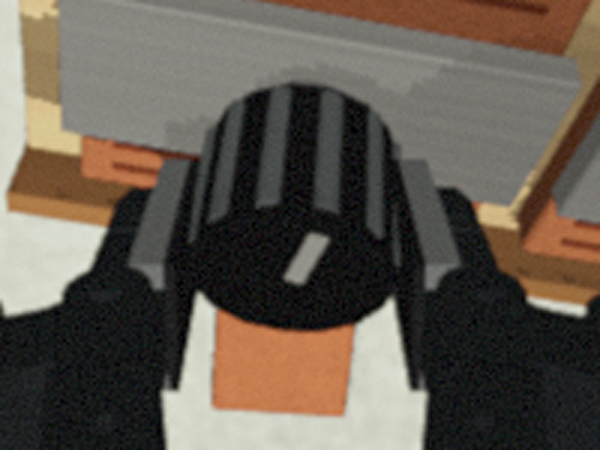

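Call:
{"fn": "jog_arm", "kwargs": {"increments": [[0,0,0,8],[0,0,0,16],[0,0,0,24],[0,0,0,32],[0,0,0,38],[0,0,0,38]]}}

```text
clock: 4.32
position: [582.1, -84.3, 110.9]
ee_rot: [0.159, 0.987, -0.001, 0.002]
contact_force: [1.2, -4.6, 4.1]
gripper_width: 33.9
```

```bash
python3 st.py w6
```

```text
{'contact_force': [1.234, -4.577, 4.054], 'wrist_torque': [-3.973, 0.244, 1.014], 'joints': [0.133, 0.452, -0.266, 0.004, -0.849, -2.026], 'position': [582.05, -84.259, 110.869]} eff6 -1.135 33.933082656436845
```

View pics/w6.png

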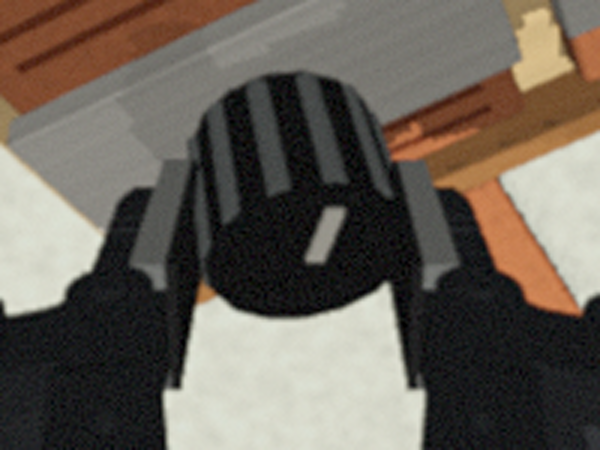

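Call:
{"fn": "jog_arm", "kwargs": {"increments": [[0,0,0,0],[0,0,0,0],[0,0,0,0],[0,0,0,-9],[0,0,0,-18],[0,0,0,-27],[0,0,0,-34],[0,0,0.002,-34]], "hand": 0.25}}

```text
clock: 5.38
position: [582.0, -84.1, 108.7]
ee_rot: [-0.136, 0.991, -0.001, 0.002]
contact_force: [0.8, 0.3, -0.4]
gripper_width: 53.6
```

```bash
python3 st.py w7; python3 -c "
from h import *
print(jogto([581.1,-83.9,106],-10))"
```

```text
{'contact_force': [0.771, 0.274, -0.449], 'wrist_torque': [0.061, 0.022, 0.039], 'joints': [0.133, 0.455, -0.269, 0.004, -0.844, -1.434], 'position': [581.971, -84.124, 108.688]} eff6 0.203 53.56528090755517
(array([0.0005, 0.0004, 0.0023]), np.float64(-2.6))
```

View pics/w7.png

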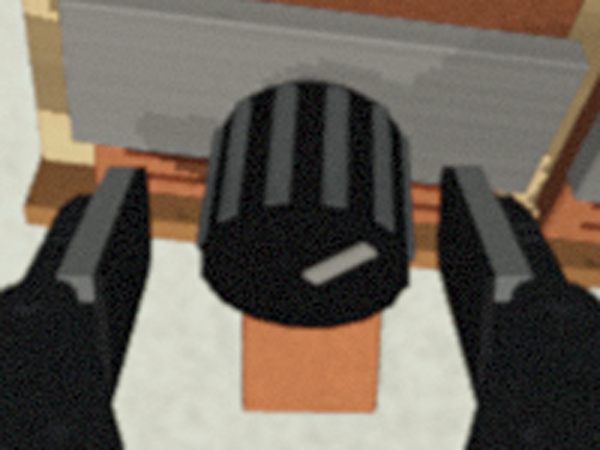

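Call:
{"fn": "jog_arm", "kwargs": {"increments": [[0,0,0.002,0],[0,0,0.002,0],[0,0,0.002,0],[0,0,0.002,0],[0,0,0.002,7],[0,0,0.002,14],[0,0,0.002,14]], "hand": -1}}

```text
clock: 6.3
position: [581.6, -83.3, 106.7]
ee_rot: [-0.015, 1.0, -0.002, 0.001]
contact_force: [-2.7, 6.1, 2.2]
gripper_width: 34.5
```

```bash
python3 st.py w8
```

```text
{'contact_force': [-2.667, 6.056, 2.234], 'wrist_torque': [0.039, 0.583, 0.661], 'joints': [0.135, 0.457, -0.271, 0.005, -0.841, -1.678], 'position': [581.603, -83.327, 106.691]} eff6 -0.761 34.47028842728107
```

View pics/w8.png

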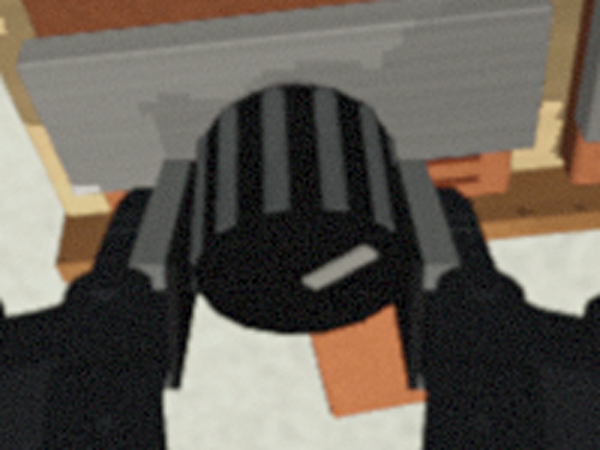

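Call:
{"fn": "jog_arm", "kwargs": {"increments": [[0,0,0,5],[0,0,0,10],[0,0,0,10]]}}

```text
clock: 6.72
position: [582.2, -83.2, 107.5]
ee_rot: [0.07, 0.998, -0.002, 0.002]
contact_force: [-0.1, 1.1, 4.8]
gripper_width: 34.1
```

```bash
python3 st.py w9
```

```text
{'contact_force': [-0.051, 1.092, 4.83], 'wrist_torque': [-0.454, 0.314, 0.29], 'joints': [0.135, 0.456, -0.27, 0.006, -0.841, -1.851], 'position': [582.241, -83.233, 107.501]} eff6 -0.446 34.099493025291935
```

View pics/w9.png

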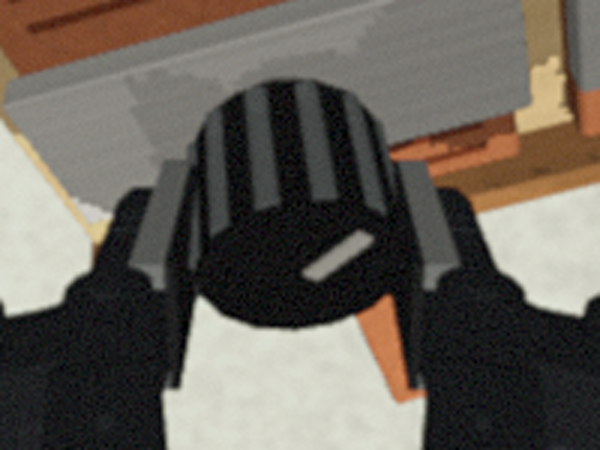

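Call:
{"fn": "jog_arm", "kwargs": {"increments": [[0,0,0,0],[0,0,0,0],[0,0,0,0],[0,0,-0.04,-10],[0,0,-0.075,-20],[0,0,-0.075,-28],[0,0,-0.075,-36],[0,0,-0.075,-43],[0,0,-0.075,-43]], "hand": 0.4}}

```text
clock: 7.9
position: [581.8, -83.0, 182.3]
ee_rot: [-0.299, 0.954, -0.002, 0.001]
contact_force: [0.6, -0.3, 0.3]
gripper_width: 59.8
```

```bash
cat >> h.py <<'E'
def pointer(im,k,s,W,save=None):
    n=np.array([.4026,.0581,.9135]);up=np.array([-.9042,-.1306,.4067]);rt=-LEFT
    C=KN[k]+15*n
    pr=lambda p:wproj(p,s['position'],s['ee_rot'],W)
    t=np.linspace(0,2*np.pi,40)
    poly=pr(np.array([C+16*(np.cos(a)*up+np.sin(a)*rt) for a in t]))
    m0=np.zeros(im.shape[:2],np.uint8);cv2.fillPoly(m0,[poly.round().astype(int)],1)
    # refine: pointer pixels = bright, low saturation
    m=(m0>0)&(im.min(2)>85)
    bb=blobs(m,4)
    if not bb:return None
    n_,l=cv2.connectedComponents(m.astype(np.uint8))
    best=max(range(1,n_),key=lambda i:(l==i).sum())
    v,u=np.nonzero(l==best)
    M=R.from_quat(s['ee_rot']).as_matrix();H=W['hand_eye']
    d=np.c_[(u-W['cx'])/W['fx'],-(v-W['cy'])/W['fy'],-np.ones(len(u))]@H[:3,:3].T@M.T
    o=s['position']+M@H[:3,3]
    P=o+d*(((C-o)@n)/(d@n))[:,None]
    q=np.c_[(P-C)@up,(P-C)@rt]
    w=np.linalg.svd(q-q.mean(0),full_matrices=False)[2][0]
    if w@q.mean(0)<0:w=-w
    return np.degrees(np.arctan2(w[1],w[0])).round(1),q.mean(0).round(1),len(u)
E
python3 - <<'E'
from h import *
from bench import *
W=calibration('wrist')
s=read_state();im=get_image('wrist')[:,:,::-1];cv2.imwrite('pics/w10.png',im)
print(s['position'],s['joint_vel'].round(3))
for k in 'rml':print(k,pointer(im,k,s,W))
im=cv2.imread('pics/wrist2.png');s=dict(position=np.array([582.66,-80.81,178.7]),ee_rot=np.array([-.285,.959,.001,-.001]))
for k in 'rml':print(k,pointer(im,k,s,W))
E
```

```text
[581.77536346 -83.04257932 182.26715633] [ 0.001  0.001  0.001  0.003  0.001 -0.034]
r (np.float64(68.5), array([-8.9,  9.6]), 69)
m (np.float64(-63.9), array([-9.4, -8.7]), 84)
l (np.float64(-72.0), array([-9.2, -4. ]), 202)
r (np.float64(69.3), array([-8.6,  9.6]), 71)
m (np.float64(-72.0), array([-10.4,  -6.1]), 114)
l (np.float64(-69.5), array([-9.3, -4.2]), 198)
```

View pics/w10.png

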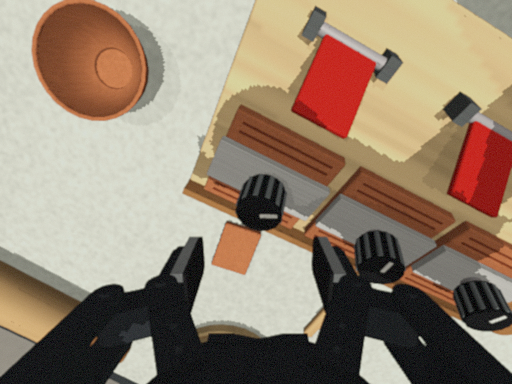

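```bash
sed -i 's/    m0=np.zeros(im.shape\[:2\],np.uint8)/    poly=poly+np.array([6,-5])\n    m0=np.zeros(im.shape[:2],np.uint8)/; s/+16\*(np/+14*(np/' h.py
python3 - <<'E'
from h import *
from bench import *
W=calibration('wrist')
s=read_state();im=cv2.imread('pics/w10.png')
for k in 'rml':print(k,pointer(im,k,s,W))
im=cv2.imread('pics/wrist2.png');s=dict(position=np.array([582.66,-80.81,178.7]),ee_rot=np.array([-.285,.959,.001,-.001]))
for k in 'rml':print(k,pointer(im,k,s,W))
print(jogto(KN['m']+[0,0,76],-25))
E
```

```text
r (np.float64(-57.5), array([ 9.2, -8.5]), 73)
m (np.float64(11.8), array([13. ,  2.2]), 57)
l (np.float64(3.9), array([13.2,  4.1]), 77)
r (np.float64(5.3), array([12.8, -1.6]), 74)
m (np.float64(9.0), array([12.8,  2.2]), 54)
l (np.float64(4.2), array([12.7,  4. ]), 76)
(array([-0.0482,  0.0981,  0.0023]), np.float64(1.6))
```

Call:
{"fn": "jog_arm", "kwargs": {"increments": [[-0.0482,0.0981,0.002,1],[-0.0482,0.0981,0.002,1],[-0.0482,0.0981,0.002,1],[-0.0482,0.0981,0.002,1]]}}

```text
clock: 8.45
position: [565.4, 25.0, 179.8]
ee_rot: [-0.29, 0.957, -0.002, 0.001]
contact_force: [-0.3, 0.6, 0.3]
gripper_width: 59.8
```

Run:
```python
from h import *
from bench import *
s=read_state();im=get_image('wrist')[:,:,::-1];cv2.imwrite('pics/w11.png',im)
print(s['position'],jogto(KN['m']+[0.5,0.5,2.],-25), s['joint_vel'].round(3))
m=im.max(2)<70;m[300:]=0;m[235:,130:350]=0
for b in blobs(m,300):print(b[0],b[1].round(1),b[2])
```

```text
[565.3958026   24.984284   179.81668338] (array([-0.0009,  0.0009,  0.0743]), np.float64(0.5)) [-0.022  0.002  0.002  0.001 -0.001  0.004]
410 [458.9 102.9] [445  90  32  28]
2198 [123.3 145.2] [ 91 114  67  60]
1860 [261.1 205.9] [236 176  50  56]
2999 [381.1 270.5] [350 231  81  69]
476 [109.2 293.4] [ 85 285  45  15]
```

Call:
{"fn": "jog_arm", "kwargs": {"increments": [[-0.001,0.0015,0.035,0],[-0.001,0.0015,0.074,0],[-0.001,0.0015,0.074,0],[-0.001,0.0015,0.074,0]]}}

```text
clock: 9.0
position: [566.8, 25.4, 107.0]
ee_rot: [-0.29, 0.957, -0.003, 0.002]
contact_force: [0.7, 0.5, 1.4]
gripper_width: 59.8
```

Call:
{"fn": "jog_arm", "kwargs": {"increments": [[0,0,0.001,0],[0,0,0.001,0],[0,0,0.001,0],[0,0,0.001,0],[0,0,0.001,0]], "hand": -1}}

```text
clock: 9.62
position: [566.4, 28.1, 108.9]
ee_rot: [-0.289, 0.957, -0.001, 0.003]
contact_force: [-7.2, 9.4, 9.7]
gripper_width: 35.7
```

Call:
{"fn": "jog_arm", "kwargs": {"increments": [[0,0,0,4],[0,0,0,8],[0,0,0,8]]}}

```text
clock: 10.0
position: [567.1, 28.1, 109.9]
ee_rot: [-0.221, 0.975, -0.0, 0.005]
contact_force: [1.6, -1.0, -0.4]
gripper_width: 34.7
```

```bash
python3 st.py w12
```

```text
{'contact_force': [1.579, -0.964, -0.367], 'wrist_torque': [0.049, -0.135, -0.284], 'joints': [0.336, 0.422, -0.321, 0.002, -0.818, -1.462], 'position': [567.088, 28.116, 109.929]} eff6 0.18 34.686923725260954
```

View pics/w12.png

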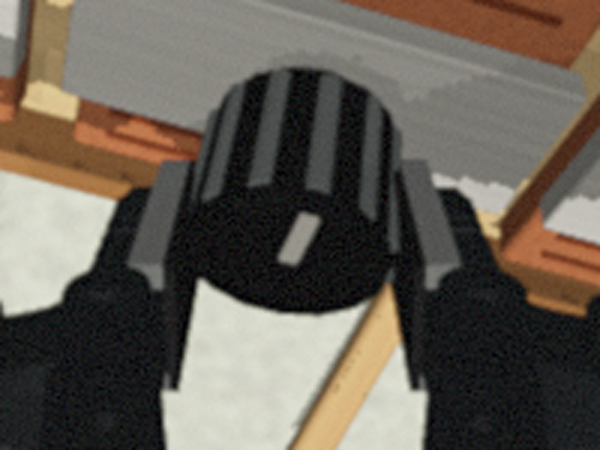

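Call:
{"fn": "jog_arm", "kwargs": {"increments": [[0,0,0.001,5],[0,0,0.001,10],[0,0,0.001,10]]}}

```text
clock: 10.42
position: [568.0, 27.4, 110.5]
ee_rot: [-0.137, 0.991, -0.001, 0.006]
contact_force: [0.6, -4.6, 4.7]
gripper_width: 34.1
```

```bash
python3 st.py w13
```

```text
{'contact_force': [0.616, -4.6, 4.683], 'wrist_torque': [-1.73, -0.15, 0.117], 'joints': [0.335, 0.422, -0.321, 0.004, -0.817, -1.634], 'position': [567.967, 27.387, 110.473]} eff6 -0.211 34.06540046542753
```

View pics/w13.png

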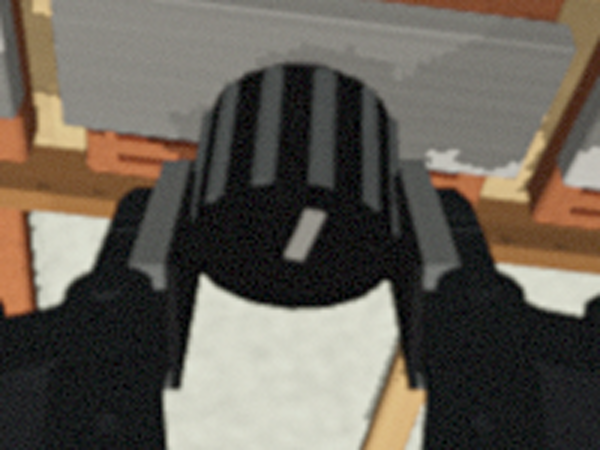

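Call:
{"fn": "jog_arm", "kwargs": {"increments": [[-0.001,0,0.001,8],[-0.001,0,0.001,16],[-0.001,0,0.002,24],[-0.001,0,0.002,30],[-0.001,0,0.002,30]]}}

```text
clock: 11.1
position: [569.0, 24.7, 111.6]
ee_rot: [0.12, 0.993, -0.003, 0.005]
contact_force: [-1.1, -10.4, 14.2]
gripper_width: 34.2
```

```bash
python3 st.py w14
```

```text
{'contact_force': [-1.147, -10.368, 14.222], 'wrist_torque': [-5.058, 0.87, 0.802], 'joints': [0.333, 0.423, -0.32, 0.013, -0.822, -2.153], 'position': [569.023, 24.651, 111.597]} eff6 -1.011 34.18162024124822
```

Call:
{"fn": "jog_arm", "kwargs": {"increments": [[0,0,0,0],[0,0,0,0],[0,0,0.001,0],[-0.001,0,0.002,-9],[-0.001,0,0.003,-18],[-0.001,0,0.003,-27],[-0.001,0,0.003,-36],[-0.001,0,0.003,-44],[-0.001,0,0.003,-44]], "hand": 0.25}}

```text
clock: 12.28
position: [569.8, 24.7, 108.1]
ee_rot: [-0.26, 0.966, -0.004, 0.003]
contact_force: [0.1, 0.5, 0.9]
gripper_width: 53.1
```

```bash
python3 st.py w15; python3 -c "
from h import *
print(jogto([566.5,26,105.5],-20))"
```

```text
{'contact_force': [0.119, 0.5, 0.934], 'wrist_torque': [0.058, 0.043, 0.003], 'joints': [0.332, 0.428, -0.321, 0.013, -0.816, -1.385], 'position': [569.799, 24.675, 108.067]} eff6 0.233 53.108479918055735
(array([0.0023, 0.0029, 0.0026]), np.float64(1.9))
```

View pics/w15.png

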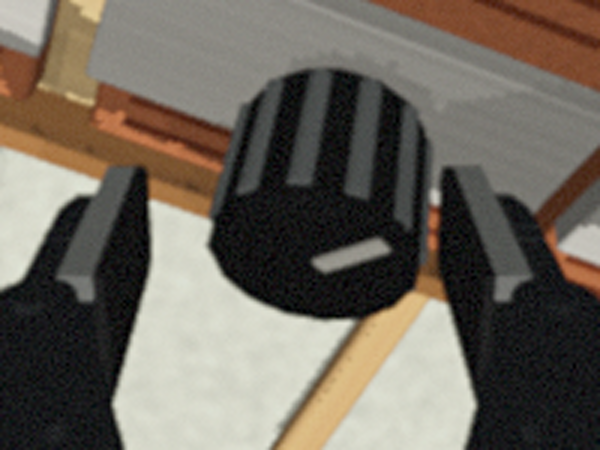

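Call:
{"fn": "jog_arm", "kwargs": {"increments": [[0.002,0.003,0.002,0],[0.002,0.003,0.002,0],[0.002,0.003,0.002,0],[0.002,0.003,0.002,0]], "hand": -1}}

```text
clock: 12.82
position: [567.2, 28.5, 107.8]
ee_rot: [-0.258, 0.966, -0.003, 0.005]
contact_force: [-3.9, 7.2, 9.9]
gripper_width: 35.6
```

Call:
{"fn": "jog_arm", "kwargs": {"increments": [[0,0,0,8],[0,0,0,16],[0,0,0.001,22],[0,0,0.001,22]]}}

```text
clock: 13.32
position: [568.3, 26.9, 108.6]
ee_rot: [-0.07, 0.998, -0.004, 0.007]
contact_force: [1.0, -6.5, 6.6]
gripper_width: 34.0
```

```bash
python3 st.py w16
```

```text
{'contact_force': [1.0, -6.502, 6.595], 'wrist_torque': [-2.461, -0.256, 0.187], 'joints': [0.337, 0.424, -0.328, 0.015, -0.808, -1.779], 'position': [568.306, 26.899, 108.604]} eff6 -0.32 33.994798456430395
```

View pics/w16.png

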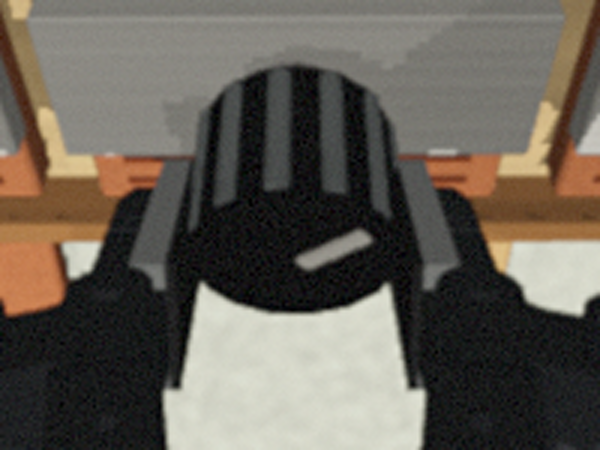

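Call:
{"fn": "jog_arm", "kwargs": {"increments": [[0,0,0,7],[0,0,0.001,14],[0,0,0.001,14]]}}

```text
clock: 13.75
position: [567.8, 25.9, 109.1]
ee_rot: [0.052, 0.999, -0.004, 0.007]
contact_force: [-3.0, -2.3, 9.0]
gripper_width: 34.2
```

```bash
python3 st.py w17
```

```text
{'contact_force': [-3.038, -2.33, 9.047], 'wrist_torque': [-1.364, 0.988, 0.135], 'joints': [0.337, 0.423, -0.329, 0.018, -0.81, -2.025], 'position': [567.819, 25.939, 109.129]} eff6 -0.285 34.20565657026335
```

Call:
{"fn": "jog_arm", "kwargs": {"increments": [[0,0,0,0],[0,0,0,0],[0,0,0,0],[0,0,-0.04,-10],[0,0,-0.075,-15],[0,0,-0.075,-15],[0,0,-0.075,-15]], "hand": 0.4}}

```text
clock: 14.68
position: [566.3, 26.6, 183.4]
ee_rot: [-0.078, 0.997, -0.005, 0.006]
contact_force: [-1.2, 0.9, -1.4]
gripper_width: 60.0
```

Run:
```python
from h import *
from bench import *
W=calibration('wrist')
s=read_state();im=get_image('wrist')[:,:,::-1];cv2.imwrite('pics/w18.png',im)
for k in 'rml':print(k,pointer(im,k,s,W))
print(jogto(KN['l']+[0,0,76],-10))
```

```text
r (np.float64(-56.1), array([  9.3, -12.6]), 82)
m (np.float64(-56.2), array([10.2, -9.7]), 69)
l (np.float64(0.6), array([13.1,  0. ]), 81)
(array([-0.0006,  0.1087,  0.0022]), np.float64(-9.2))
```

View pics/w18.png

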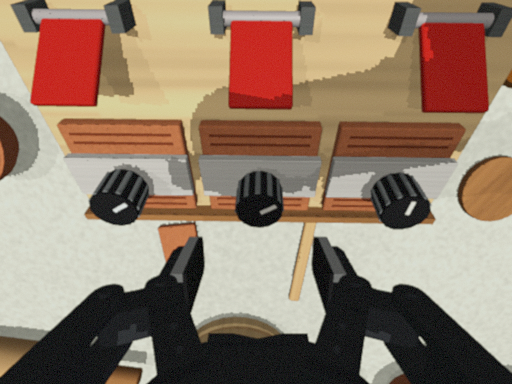

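Run:
```python
from h import *
print(jogto([485.2,14.2,185],0))
```

```text
(array([ 0.0818,  0.0005, -0.0028]), np.float64(0.8))
```

Call:
{"fn": "jog_arm", "kwargs": {"increments": [[0.04,0.001,-0.002,1],[0.082,0.001,-0.002,1],[0.082,0.001,-0.002,1],[0.082,0.001,-0.002,1]]}}

```text
clock: 15.22
position: [485.3, 14.8, 183.8]
ee_rot: [-0.07, 0.998, -0.005, 0.005]
contact_force: [0.5, 0.2, 0.5]
gripper_width: 60.1
```

Run:
```python
from h import *
from bench import *
s=read_state();im=get_image('wrist')[:,:,::-1];cv2.imwrite('pics/w19.png',im)
cv2.imwrite('pics/s19.png',get_image('scene')[:,:,::-1])
print(s['position'],jogto([485.2,14.2,139],0))
r=(im[...,2]>120)&(im[...,1]<50)
for b in blobs(r,300):print('red',b[0],b[1].round(1),b[2])
```

```text
[485.28218367  14.79970174 183.83950215] (array([ 0.0011, -0.0002,  0.0448]), np.float64(-0.2))
red 3921 [258.3 199.2] [232 161  54  78]
red 3357 [427.  195.1] [397 161  59  78]
red 3783 [ 93.3 199.7] [ 64 163  59  76]
```

View pics/w19.png

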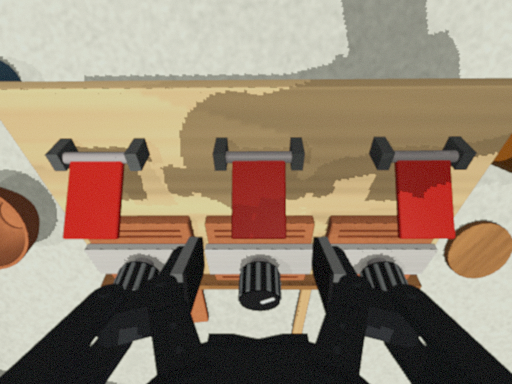

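Call:
{"fn": "jog_arm", "kwargs": {"increments": [[0,0,0.025,0],[0,0,0.045,0],[0,0,0.045,0],[0,0,0.045,0]]}}

```text
clock: 15.82
position: [487.2, 14.7, 139.3]
ee_rot: [-0.07, 0.998, -0.005, 0.005]
contact_force: [0.3, -0.4, -0.0]
gripper_width: 60.2
```

Run:
```python
from h import *
from bench import *
s=read_state();cv2.imwrite('pics/w20.png',get_image('wrist')[:,:,::-1])
print(s['position'],s['contact_force'],jogto([485.2,14.2,139],0))
```

```text
[487.2131809   14.71280686 139.26848993] [ 0.34006406 -0.43542867 -0.04034692] (array([ 0.0021, -0.0003,  0.0005]), np.float64(-0.2))
```

View pics/w20.png

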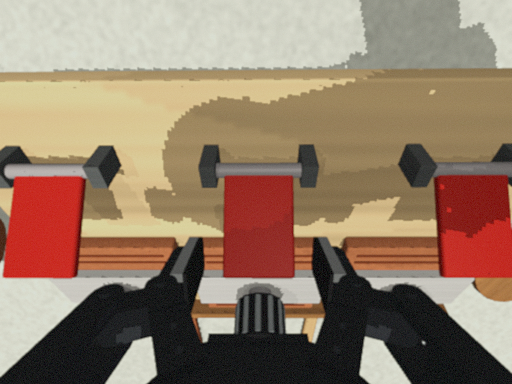

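Call:
{"fn": "jog_arm", "kwargs": {"increments": [[0.001,0,0,0],[0.001,0,0,0],[0.001,0,0,0],[0.001,0,0,0]], "hand": -1}}

```text
clock: 16.38
position: [486.9, 14.9, 140.2]
ee_rot: [-0.07, 0.998, -0.005, 0.007]
contact_force: [0.9, 1.3, 2.7]
gripper_width: 34.2
```

Call:
{"fn": "jog_arm", "kwargs": {"increments": [[0.003,0,-0.006,0],[0.0065,0,-0.0106,0],[0.011,0,-0.015,0],[0.016,0,-0.019,0],[0.021,0,-0.022,0],[0.027,0,-0.024,0],[0.033,0,-0.0255,0],[0.039,0,-0.026,0],[0.041,0,-0.026,0],[0.041,0,-0.026,0]]}}

```text
clock: 17.62
position: [449.3, 9.8, 167.1]
ee_rot: [-0.071, 0.997, -0.005, 0.011]
contact_force: [10.3, -3.1, -4.7]
gripper_width: 33.7
```

Run:
```python
from h import *
from bench import *
s=read_state();cv2.imwrite('pics/w21.png',get_image('wrist')[:,:,::-1])
print(s['position'],s['contact_force'],s['gripper_width'])
```

```text
[449.30436953   9.77464448 167.08295196] [10.30991084 -3.09244652 -4.71045482] 33.71942478664632
```

View pics/w21.png

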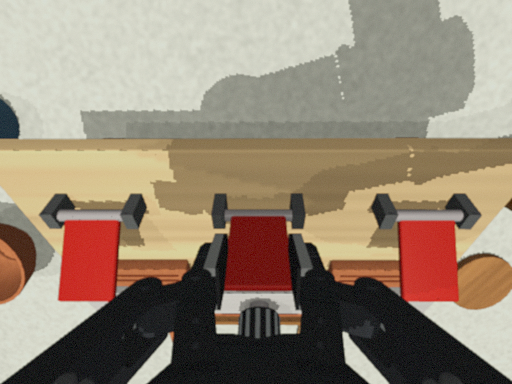

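Call:
{"fn": "jog_arm", "kwargs": {"increments": [[0,0,0,0],[0,0,0,0],[0,0,0,0],[0,0,-0.02,0],[0,0,-0.04,0],[0,0,-0.05,0],[0,0,-0.05,0]], "hand": 0.4}}

```text
clock: 18.55
position: [448.2, 10.2, 217.4]
ee_rot: [-0.071, 0.997, -0.004, 0.012]
contact_force: [0.0, 0.6, -0.4]
gripper_width: 59.7
```

Run:
```python
from h import *
from bench import *
s=read_state();cv2.imwrite('pics/w22.png',get_image('wrist')[:,:,::-1])
b=get_image('scene')[:,:,::-1][125:245,110:360]
cv2.imwrite('pics/s22.png',cv2.resize(b,None,fx=3,fy=3,interpolation=cv2.INTER_CUBIC))
h=HG['r']+[1,1,0]+38*-UPH
print(s['position'],s['contact_force'],h,jogto([h[0],h[1],215],0))
```

```text
[448.16029689  10.24072103 217.40063406] [ 0.00331795  0.55694644 -0.35101482] [501.0086 -94.5698 124.1   ] (array([-0.038 , -0.1111,  0.0033]), np.float64(-0.1))
```

View pics/s22.png

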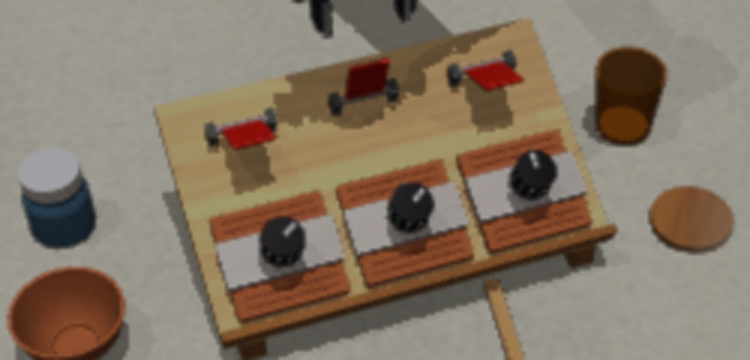

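View pics/w22.png

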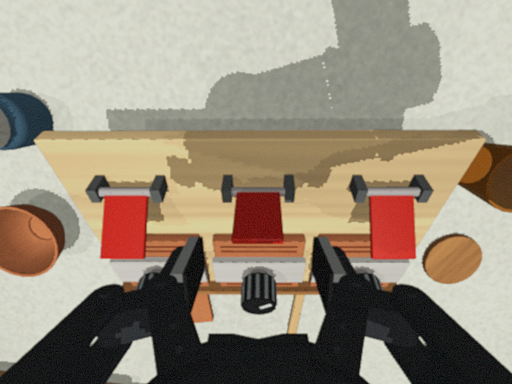

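Run:
```python
from h import *
from bench import *
s=read_state();W=calibration('wrist');S=calibration('scene')
for e in (20,60,75,80,85,90):
    p=HG['m']+55*(np.cos(np.radians(e))*-UPH+np.sin(np.radians(e))*np.array([0,0,1]))
    print(e,wproj([HG['m'],p],s['position'],s['ee_rot'],W).round().tolist(),((proj(S,p)-[110,125])*3).round())
```

```text
20 [[254.0, 198.0], [254.0, 265.0]] [[383. 119.]]
60 [[254.0, 198.0], [253.0, 259.0]] [[373.  75.]]
75 [[254.0, 198.0], [253.0, 246.0]] [[368.  60.]]
80 [[254.0, 198.0], [253.0, 240.0]] [[366.  55.]]
85 [[254.0, 198.0], [253.0, 234.0]] [[365.  51.]]
90 [[254.0, 198.0], [252.0, 228.0]] [[363.  47.]]
```

Call:
{"fn": "jog_arm", "kwargs": {"increments": [[-0.02,-0.001,0,0],[-0.042,-0.001,0,0],[-0.042,-0.001,0.025,0],[-0.042,-0.001,0.05,0],[-0.042,-0.001,0.05,0],[-0.042,-0.001,0.05,0]], "hand": -1}}

```text
clock: 19.4
position: [490.7, 14.7, 167.6]
ee_rot: [-0.071, 0.997, -0.005, 0.011]
contact_force: [0.3, -0.4, -0.9]
gripper_width: -0.4
```

Call:
{"fn": "jog_arm", "kwargs": {"increments": [[0.01,0,0,0],[0.018,0,0,0],[0.024,0,0,0],[0.028,0,0,0],[0.03,0,0,0]]}}

```text
clock: 20.02
position: [461.0, 10.4, 167.3]
ee_rot: [-0.071, 0.997, -0.005, 0.011]
contact_force: [1.6, 0.4, 0.5]
gripper_width: 0.3
```

```bash
cat > lk.py <<'E'
from h import *
from bench import *
import sys
s=read_state();cv2.imwrite(f'pics/w{sys.argv[1]}.png',get_image('wrist')[:,:,::-1])
b=get_image('scene')[:,:,::-1][125:245,110:360]
cv2.imwrite(f'pics/s{sys.argv[1]}.png',cv2.resize(b,None,fx=3,fy=3,interpolation=cv2.INTER_CUBIC))
print(s['position'],s['contact_force'],s['gripper_width'])
E
python3 lk.py 23
```

```text
[460.97227457  10.44081344 167.2978231 ] [1.58173131 0.41164947 0.5264622 ] 0.2957491503848333
```

View pics/w23.png

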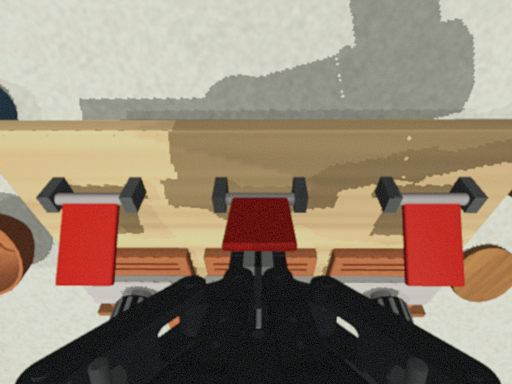

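View pics/s23.png

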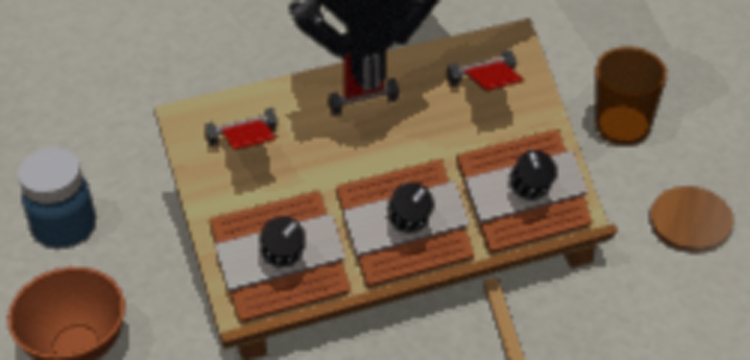

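Call:
{"fn": "jog_arm", "kwargs": {"increments": [[0.003,0,0,0],[0.006,0,0,0],[0.007,0,0,0],[0.007,0,0,0]]}}

```text
clock: 20.62
position: [456.4, 10.0, 167.1]
ee_rot: [-0.071, 0.997, -0.004, 0.014]
contact_force: [9.4, -1.1, -4.8]
gripper_width: 0.2
```

Call:
{"fn": "jog_arm", "kwargs": {"increments": [[0.002,0,0,0],[0.004,0,0,0],[0.005,0,0,0]]}}

```text
clock: 21.0
position: [456.0, 10.4, 167.6]
ee_rot: [-0.072, 0.997, -0.004, 0.019]
contact_force: [14.4, -2.0, -10.9]
gripper_width: 0.1
```

Call:
{"fn": "jog_arm", "kwargs": {"increments": [[-0.015,0,0,0],[-0.04,0,0,0],[-0.05,0,-0.02,0],[-0.05,0,-0.045,0],[-0.05,0,-0.045,0]]}}

```text
clock: 21.62
position: [504.5, 18.0, 215.7]
ee_rot: [-0.072, 0.997, -0.003, 0.02]
contact_force: [0.2, 0.0, -0.2]
gripper_width: -0.4
```

```bash
python3 lk.py 24; python3 -c "
from h import *
from bench import *
s=read_state();W=calibration('wrist')
for e in (60,70,75,80,85,90):
    p=HG['m']+55*(np.cos(np.radians(e))*-UPH+np.sin(np.radians(e))*np.array([0,0,1]))
    print(e,wproj([HG['m'],p],s['position'],s['ee_rot'],W).round().tolist())
h=HG['r']+[1,1,0]+38*-UPH
print(jogto([h[0],h[1],195],0))
"
```

```text
[504.52830206  17.96526463 215.71237265] [ 0.18595326  0.04310513 -0.24884049] -0.36543802993485763
60 [[254.0, 127.0], [253.0, 182.0]]
70 [[254.0, 127.0], [253.0, 170.0]]
75 [[254.0, 127.0], [253.0, 163.0]]
80 [[254.0, 127.0], [252.0, 156.0]]
85 [[254.0, 127.0], [252.0, 147.0]]
90 [[254.0, 127.0], [252.0, 139.0]]
(array([ 0.0188, -0.1106,  0.0191]), np.float64(0.0))
```

View pics/s24.png

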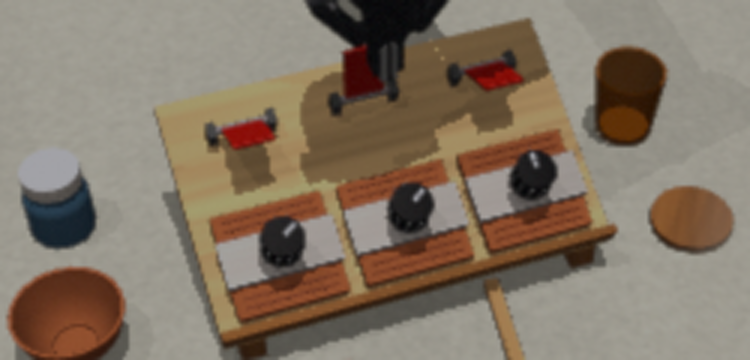

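View pics/w24.png

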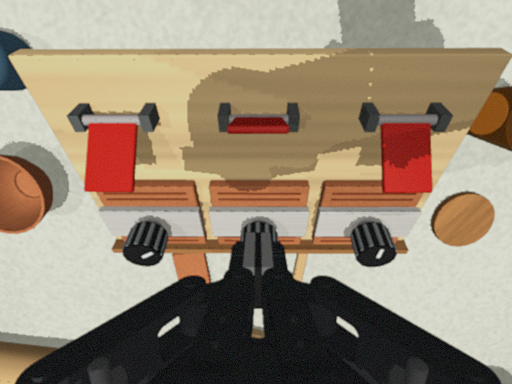

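Call:
{"fn": "jog_arm", "kwargs": {"increments": [[0.0,-0.05,0,0],[0.019,-0.11,0.0,0],[0.019,-0.11,0.019,0],[0.019,-0.11,0.019,0],[0.019,-0.11,0.019,0]], "hand": 0.4}}

```text
clock: 22.35
position: [500.8, -93.6, 194.9]
ee_rot: [-0.072, 0.997, -0.004, 0.018]
contact_force: [0.5, -0.1, 0.5]
gripper_width: 59.7
```

```bash
python3 lk.py 25; python3 -c "
from h import *
im=cv2.imread('pics/w25.png');r=(im[...,2]>120)&(im[...,1]<50)
for b in blobs(r,300):print('red',b[0],b[1].round(1),b[2])
h=HG['r']+[1,1,0]+39*-UPH
print(jogto([h[0],h[1],139],0))
"
```

```text
[500.75897528 -93.64169919 194.92976181] [ 0.53375175 -0.13920072  0.50999496] 59.6709182192965
red 3584 [257.8 193. ] [232 157  52  73]
red 438 [467.9 173. ] [434 170  67   8]
(array([ 0.0013, -0.0007,  0.0565]), np.float64(0.1))
```

View pics/w25.png

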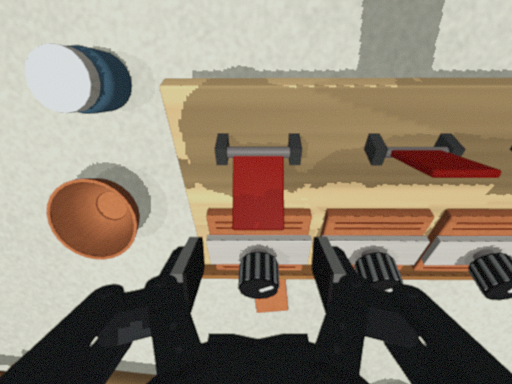

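Call:
{"fn": "jog_arm", "kwargs": {"increments": [[0.001,0,0.03,0],[0.002,0,0.056,0],[0.002,0,0.056,0],[0.002,0,0.056,0]]}}

```text
clock: 22.95
position: [502.2, -93.5, 140.6]
ee_rot: [-0.073, 0.997, -0.004, 0.019]
contact_force: [1.1, 0.1, 0.5]
gripper_width: 59.8
```

Call:
{"fn": "jog_arm", "kwargs": {"increments": [[0,0,0,0],[0,0,0,0],[0,0,0,0],[0,0,0,0]], "hand": -1}}

```text
clock: 23.45
position: [503.7, -93.5, 141.8]
ee_rot: [-0.073, 0.997, -0.004, 0.021]
contact_force: [2.6, -1.3, 3.6]
gripper_width: 34.0
```

Call:
{"fn": "jog_arm", "kwargs": {"increments": [[0.003,0,-0.006,0],[0.0065,0,-0.0106,0],[0.011,0,-0.015,0],[0.016,0,-0.019,0],[0.021,0,-0.022,0],[0.027,0,-0.024,0],[0.033,0,-0.0255,0],[0.038,0,-0.026,0],[0.038,0,-0.026,0],[0.038,0,-0.026,0]]}}

```text
clock: 24.7
position: [468.7, -98.6, 167.1]
ee_rot: [-0.074, 0.997, -0.004, 0.026]
contact_force: [9.5, -2.8, -4.3]
gripper_width: 33.9
```

Call:
{"fn": "jog_arm", "kwargs": {"increments": [[0,0,0,0],[0,0,0,0],[0,0,0,0],[0,0,-0.02,0],[0,0,-0.04,0],[0,0,-0.05,0],[0,0,-0.05,0]], "hand": 0.4}}

```text
clock: 25.58
position: [466.1, -98.4, 217.4]
ee_rot: [-0.074, 0.997, -0.004, 0.027]
contact_force: [0.0, 0.3, -0.6]
gripper_width: 59.8
```

```bash
python3 lk.py 26; python3 -c "
from h import *
h=HG['r']+[1,1,0]+43*-UPH
print(jogto([h[0],h[1],217],0))"
```

```text
[466.0742882  -98.35253856 217.42914173] [ 0.02134153  0.34122803 -0.62168067] 59.81770790281331
(array([-0.0407, -0.0015,  0.0014]), np.float64(0.3))
```

View pics/w26.png

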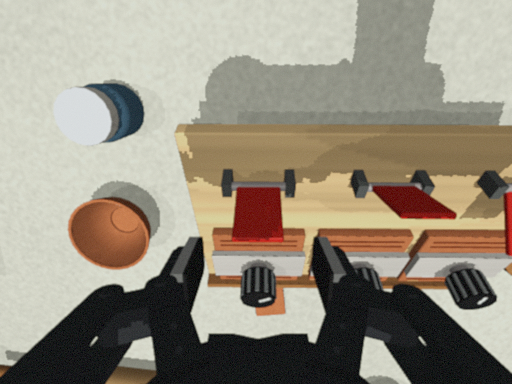

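Call:
{"fn": "jog_arm", "kwargs": {"increments": [[-0.02,0,0,0],[-0.044,0,0,0],[-0.045,0,0.025,0],[-0.045,0,0.05,0],[-0.045,0,0.05,0],[-0.045,0,0.05,0]], "hand": -1}}

```text
clock: 26.42
position: [512.9, -92.0, 169.0]
ee_rot: [-0.074, 0.997, -0.004, 0.025]
contact_force: [-0.7, -0.5, -0.6]
gripper_width: 0.1
```

Call:
{"fn": "jog_arm", "kwargs": {"increments": [[0.01,0,0,0],[0.018,0,0,0],[0.024,0,0,0],[0.028,0,0,0],[0.031,0,0,0],[0.034,0,0,0],[0.036,0,0,0]]}}

```text
clock: 27.3
position: [477.1, -97.4, 167.1]
ee_rot: [-0.074, 0.997, -0.004, 0.025]
contact_force: [1.8, 0.2, 1.1]
gripper_width: -0.1
```

Call:
{"fn": "jog_arm", "kwargs": {"increments": [[0.003,0,0,0],[0.005,0,0,0],[0.006,0,0,0]]}}

```text
clock: 27.68
position: [472.6, -98.0, 166.9]
ee_rot: [-0.075, 0.997, -0.004, 0.027]
contact_force: [6.0, -1.0, -3.5]
gripper_width: -0.1
```

Call:
{"fn": "jog_arm", "kwargs": {"increments": [[0.003,0,0,0],[0.005,0,0,0],[0.005,0,0,0]]}}

```text
clock: 28.05
position: [472.2, -98.0, 167.2]
ee_rot: [-0.075, 0.997, -0.004, 0.032]
contact_force: [11.4, 0.4, -8.2]
gripper_width: 0.0
```

Call:
{"fn": "jog_arm", "kwargs": {"increments": [[-0.015,0,0,0],[-0.04,0,0,0],[-0.05,0,-0.02,0],[-0.05,0,-0.06,0],[-0.05,0,-0.06,0]]}}

```text
clock: 28.68
position: [518.9, -90.4, 233.0]
ee_rot: [-0.075, 0.997, -0.004, 0.035]
contact_force: [0.2, -0.3, -1.1]
gripper_width: -0.3
```

```bash
python3 lk.py 27
```

```text
[518.85593895 -90.36308633 233.04643468] [ 0.16962093 -0.32861824 -1.12895573] -0.2557781337569989
```

View pics/w27.png

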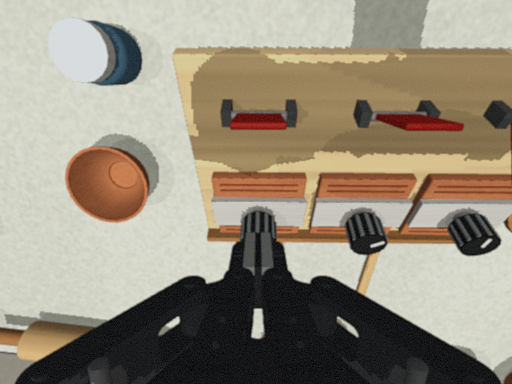

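View pics/s27.png

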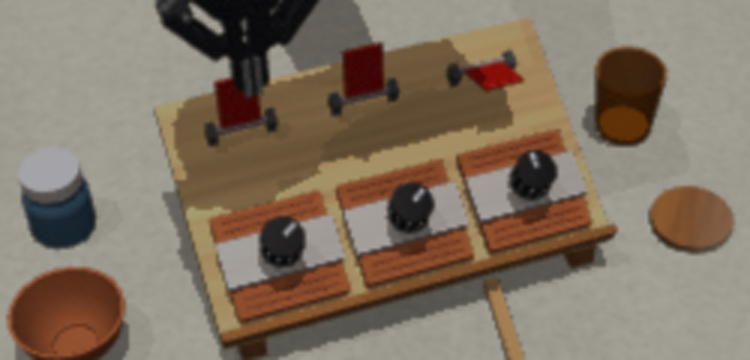

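```bash
python3 -c "
from bench import *
s=read_state();print(s['clock'],s['contact_force'],s['joint_vel'].round(3));print(job_done())"
```

```text
28.775 [-0.83480239  0.03630537 -1.7630775 ] [-0.     0.013 -0.025 -0.003  0.006 -0.001]
the job is handed in; nothing more can be done
None
```

I turned the right and middle knobs clockwise to their home stops, raised both their flags upright, and handed the job in at about 28.8 s.

- **Knobs:** Both turned at low torque, mostly 0.1–0.3 N m. Their pointers moved from about -5° and -10° to about 56–57° (roughly 0.98 rad), which matches home at 1.0. The right knob then pushed back at 0.66 N m and slipped in the grip. The middle knob gave no clear torque rise at its stop, so I rely on its pointer angle.
- **Left knob:** I never touched it. I took it to be the firm one because exactly two knobs are loose. I did not feel it directly. Its pointer still reads near 0°, and its flag is still down.
- **Flags:** After gripping and swinging each flag, the pictures showed it only about 65–73° above level. I then pushed each one up with closed fingers until it stopped, at 11–14 N. The last views show both upright (about 88–90° by my estimate for the middle one; the right one looks the same).
- **Surroundings:** In the last pictures the jar, bowl, beaker, rib and stick look unmoved. The sample tile was out of view in the last picture, but the arm never came near it. The gripper was clear of the press at hand-in.
- **Calibration:** The wrist camera disagreed with the other two by about 3–4 mm. I allowed for this when centring each grip.

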